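Check the spare-parts case under its inner lid

TASK

The double-lidded spare-parts case stands open, its inner lid nested in its outer lid. Lower the two lids together until the case is fully shut, without slamming them, then lift the outer lid alone by its T-shaped handle to about half open (roughly 45 degrees), leaving the clear inner lid shut so the parts can be counted through it. Finish while still holding the outer lid up, since it falls shut when let go, and leave the other things on the bench where they are.

Things in the scene. Friction and masses are not known exactly. Their poses are not given: they have to be found in the camera images.
- case: Grey open-topped parts case fixed to the bench, 200 mm deep (its x) x 260 mm wide (its y) x 60 mm high, walls 5 mm. Origin at the centre of its underside; its x axis points from the front (robot's side) to the hinge side, z up.
- hinge (a point): Middle of the hinge line shared by both lids: on the case's far rim, 100 mm along the case's x from its centre, 62 mm above the bench. Fixed to the case; the hinge line runs along the case's y.
- inner_lid (a joint): Angle of the inner lid to the case, rad: 0 shut flat on the case, grows as its front edge rises, at most 1.2. A stiff hinge (about 0.6 N m friction): it stays at any angle and must be pushed down. Inner lid: aluminium frame 7 mm thick with a clear pane, 244 mm wide, reaching 194 mm from the hinge line, 0.15 kg.
- outer_lid (a joint): Angle of the outer lid relative to the INNER lid, rad: 0 nested on it, grows as it is lifted off, at most 1.25 (then it drags the inner lid up); its angle to the case is the sum of both. Loose hinge: falls shut when let go; pushing it down pushes the inner lid down too. Grey pan reaching 206 mm from the hinge line, 264 mm wide, top 14 mm above the hinge line when shut, about 0.25 kg.
- outer_handle (a point): Centre of the crossbar of the black T-handle on the outer lid: round bar, 16 mm diameter, 40 mm long along the case's y, axis 36 mm off the lid's top, on one central stem (10 x 20 mm). Lies 170 mm in front of the hinge line and 50 mm above it when shut; turns with the lid. Held by its two ends (fingers closing along y) it can turn between the fingers as the lid swings.
- inner_tab (a point): Middle of the free part of the inner lid's flat aluminium tab, 30 mm wide and 5 mm thick, sticking out 20 mm beyond the outer lid's front edge, 85 mm to the -y side of the lid's middle. It belongs to the inner lid.
- scanner_mid (a point): Bystander: barcode scanner standing in its foot, 134 mm high, about 80 x 60 mm, point half-way up (67 mm).
- roll_mid (a point): Bystander: paper roll standing on end, 72 mm in diameter, 58 mm high, point at its centre.
- carton_mid (a point): Bystander: closed cardboard carton 110 x 75 x 50 mm, point at its centre.

How it is judged:
By the outcome, as a careful person would: the job done as asked, in the order asked, and still so for the second after the job is handed in, while the arm keeps its last pose, push and grip.
It also fails if it takes over 42 s, if anything falls off the work surface, if the arm or the gripper's body presses on something with over 40 N, if the wrist force passes 120 N, or if a joint passes its speed limit or range.

ROBOT

A 7-joint arm with a two-finger parallel gripper is mounted at the origin on the work surface. World frame = base frame: x ahead of the robot, y to its left, z up, the work surface at z = 0. Lengths are in m, angles in degrees, forces in N, time in s.
With the tool pointing down it reaches from about 0.4 to 0.875 m from the base axis. Payload 19.3 kg.
Tool frame: the origin (TCP) lies midway between the tips of the shut fingers; the grasp point (between the pads) lies 19 mm behind it; z points along the fingers, y is the line along which they close (so a half turn about z gives the same grasp; the last joint's range is limited). The gripper opens to 85 mm and grips with 20 to 120 N. Pads are 22 mm wide; open, the fingers measure 114 mm over their backs; the gripper's body (76 mm by 85 mm) begins 54 mm behind the grasp point. The pads swing forward as they close: fully open they stand 13 mm farther back than shut.
Start: joints at [-71.23, 29.874, -2.08, 91.645, 1.215, 58.505, -6.463], TCP at [0.242, 0.576, 0.231] pointing down, gripper open.
Joint ranges: [-166.77, 166.77], [-17.47, 122.26], [-85.68, 81.53], [9.62, 139.38], [-72.42, 252.41], [9.2, 110.78], [-144.41, 144.41]. Speed limits (degrees/s): [108.29, 108.29, 136.94, 136.94, 172.46, 172.46, 172.46].

INTERFACE

Orientations are given as [roll, pitch, yaw] about the fixed x, y, z axes, in that order (R = Rz(yaw) Ry(pitch) Rx(roll)).
In Python, from workcell import status, eyes, order gives the robot as it stands.
- The arm moves only by the shell command python3 -m jog 'ROWS' [OPENING]. ROWS is JSON, a list of rows, each an object with "translation": the shift along the world's x, y, z in mm, a list of three; "turn": the turn, a rotation vector about the world's x, y, z in degrees, a list of three. In form: [{"translation": [dx, dy, dz], "turn": [rx, ry, rz]}, ...]. A call has 1 to 8 rows; each row shifts and turns the commanded pose from where the row before left it; what a row does not reach is not made up. A row lasts 1/8 s, in which the tool goes at most 62.5 mm and 10.7 degrees, less where a joint would pass 70% of its speed; a pose out of reach is approached as far as the arm can. A call is refused whole if a number of a shift passes 62.5 or a number of a turn 10.7, either way. A call with a gripper value outside its range is refused whole. OPENING is the closure, from -1 (fully open) to 1 (shut), set as the call begins (- or left out, the last holds). The fingers move at their own pace and stop on an object; the grip force is fixed at half the most. Time passes only in rows, so rows that do not move let the fingers close. It gives the time, the measured TCP pose, the force, the opening and the grip force at its end, in the units of the state.
- status.sense(): the state, without advancing time (a new reading comes with each control period).
- eyes.camera(name): name is "side" or "top" or "wrist"; returns the picture (384x512x3 uint8, red, green, blue); there is no depth.
- eyes.camera_params(name): a dict with "mtx" (3x3 intrinsics, pixels), "extrinsics" (4x4, takes a point from camera to world coordinates). Camera axes: x right, y down, z forward; pixel columns grow to the right and rows downward; lengths in m; the calibration is good to about 2 mm. A picture is of the moment at which its call begins: read the wrist's pose just before it. camera_params takes no time and is no camera call; for the wrist camera it gives the pose at the moment of the call.
- order.close_job(): hands the job in; it is judged then, once.
The state is a dict: "time": time; "joints": joint angles; "joint_vel": joint speeds; "tau": joint torques, N m; "tcp_pos": TCP position; "eef_rot": TCP orientation; "ft_force": force on the tool from outside, world axes, zero at the start; "ft_torque": the same for the moment, N m; "grip_width": opening from 0.0 (shut) to 1.0 (fully open); "grip_force": force on a finger pad.
Only numpy, scipy, OpenCV 4.12 (cv2) and the standard library are available. Lean on these libraries where they do the work, as an engineer would, in place of code of your own. Each camera call takes 0.05 s, during which the arm holds its last target. There are 200 camera calls.

## Working session

There is one attempt and no reset: what is moved stays moved. The work goes in short steps, Python scripts to look and compute and a shell command to move; the robot and the scene stay as the last step left them, time stands still between calls to the robot, and variables do not carry over. Pictures are saved under pics/ and viewed, at most 10 in all, crops included, and the job is handed in when it is done.

```bash
mkdir -p pics; ls
python3 - <<'E'
from workcell import status, eyes
import cv2, numpy as np
print(status.sense())
for n in("side","top"):
    cv2.imwrite(f"pics/{n}0.png",eyes.camera(n)[:,:,::-1]); p=eyes.camera_params(n); print(n,np.round(p["mtx"],1).tolist(),np.round(p["extrinsics"],4).tolist())
E
```

```text
pics
{'time': 0.0, 'joints': array([-71.2302905 ,  29.90890439,  -2.08106496,  91.67314341,
         1.21469582,  58.50395956,  -6.46381297]), 'joint_vel': array([-0.03298088, -0.05656932, -0.00489046,  0.0388164 , -0.03702931,
        0.02534726, -0.03420732]), 'tau': array([ 3.12675766e-04, -9.27100682e+01,  1.97969645e+00, -3.69936490e+01,
        1.78399240e-02,  8.18023720e-03, -5.81982044e-05]), 'tcp_pos': array([0.24202434, 0.57587865, 0.23073252]), 'eef_rot': array([-1.79936226e+02,  4.72766956e-03,  1.57206416e+02]), 'ft_force': array([0.737375  , 0.74082763, 0.37984914]), 'ft_torque': array([-0.03175996, -0.00962247,  0.03705685]), 'grip_force': 0.0, 'grip_width': 0.9976440811136809}
side [[374.7, 0.0, 257.7], [0.0, 374.7, 192.7], [0.0, 0.0, 1.0]] [[-0.9116, -0.2901, 0.2912, 0.3572], [-0.411, 0.6351, -0.654, 0.6421], [0.0048, -0.7159, -0.6982, 0.7137], [0.0, 0.0, 0.0, 1.0]]
top [[448.0, 0.0, 256.9], [0.0, 448.0, 185.3], [0.0, 0.0, 1.0]] [[0.0042, -0.984, 0.1783, 0.3615], [-0.9999, -0.0025, 0.0099, 0.0679], [-0.0093, -0.1783, -0.9839, 1.2817], [0.0, 0.0, 0.0, 1.0]]
```

View pics/side0.png

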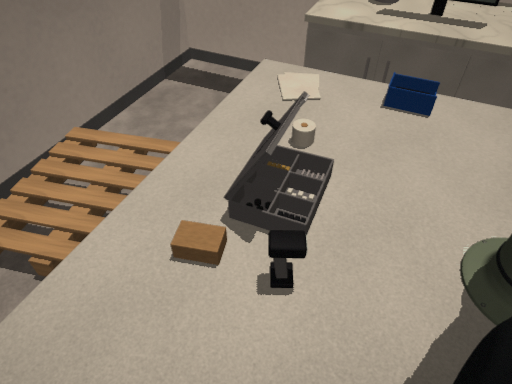

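View pics/top0.png

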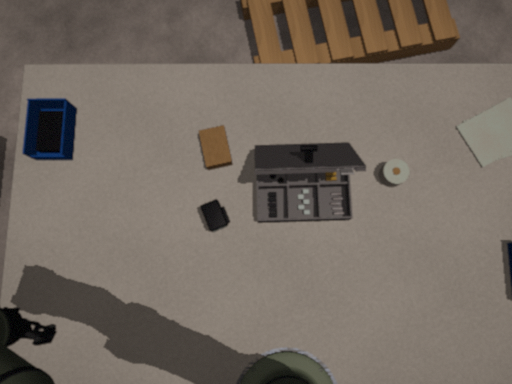

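The side view shows the open case with the lid standing at about 70° and the black T-handle at about (270,120). The scanner is in front at (285,255), the carton at (200,242) and the roll at (304,133). The top view shows the case rim's front edge at about (257,221)–(351,219) and the handle at about (309,152). I'll enlarge both views for exact pixels.

Run:
```python
import cv2, numpy as np
a=cv2.imread("pics/top0.png")[130:235,240:420]; b=cv2.imread("pics/side0.png")[85:240,215:345]
a=cv2.resize(a,None,fx=4.4,fy=4.4,interpolation=cv2.INTER_CUBIC)
cv2.imwrite("pics/topc.png",cv2.convertScaleAbs(a,alpha=1.8)); 
cv2.imwrite("pics/sidec.png",cv2.convertScaleAbs(cv2.resize(b,None,fx=3.8,fy=3.8,interpolation=cv2.INTER_CUBIC),alpha=1.8))
```

```text
(no output)
```

View pics/topc.png

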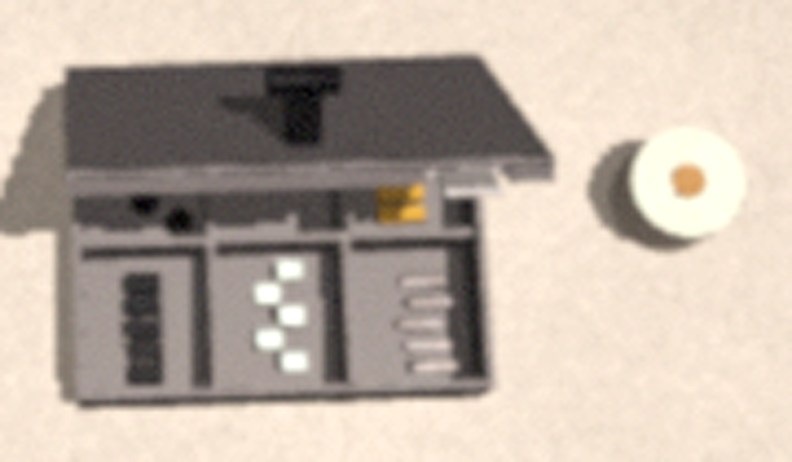

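View pics/sidec.png

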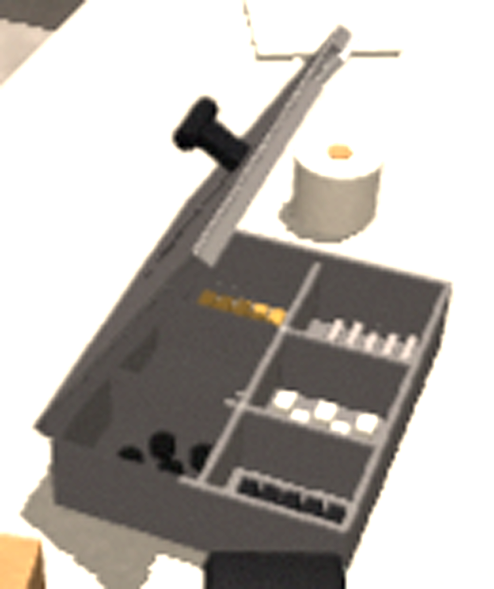

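In the top crop the front rim corners are at about (80,396) and (488,385), and the handle bar spans x 267–341 at y≈79. In the side crop the bar's centre is at about (196,118). I'll triangulate the handle and cast the rim corners onto z=0.06.

```bash
cat > h.py <<'E'
import numpy as np
from workcell import eyes
def ray(n,u,v):
    p=eyes.camera_params(n);E=np.array(p["extrinsics"]);d=E[:3,:3]@np.linalg.inv(p["mtx"])@[u,v,1];return E[:3,3],d/np.linalg.norm(d)
def plane(n,u,v,z):
    o,d=ray(n,u,v);return o+d*(z-o[2])/d[2]
def tri(a,b):
    (o,d),(q,e)=ray(*a),ray(*b);t=np.linalg.lstsq(np.c_[d,-e],q-o,rcond=None)[0]
    A,B=o+d*t[0],q+e*t[1];return (A+B)/2,np.linalg.norm(A-B)
E
python3 - <<'E'
from h import *
T=lambda x,y:("top",240+x/4.4,130+y/4.4); S=lambda x,y:("side",215+x/3.8,85+y/3.8)
L=plane(*T(80,396),.06);R=plane(*T(488,385),.06);d=L-R;print(L,R,np.linalg.norm(d))
y=d/np.linalg.norm(d);x=np.array([y[1],-y[0],0]);yaw=np.degrees(np.arctan2(x[1],x[0]));print("yaw",yaw)
h=(L+R)/2+x*.2;h[2]=.062;print("hinge",h)
H,g=tri(T(304,79),S(195,118));print("handle",H,g,"rel x,y,z",(H-h)@x,(H-h)@y,H[2]-h[2],np.hypot((H-h)@x,H[2]-h[2]))
for dg in (60,65,69):
    a=np.radians(dg);print(dg,-.17*np.cos(a)+.05*np.sin(a),.17*np.sin(a)+.05*np.cos(a))
E
```

```text
[0.48642405 0.07618891 0.06      ] [ 0.49408268 -0.17698292  0.06      ] 0.2532876415825403
yaw 1.7327091119663787
hinge [ 0.69016192 -0.04434963  0.062     ]
handle [ 0.64324727 -0.04696262  0.23449713] 0.0005994349943700879 rel x,y,z -0.04697220660262989 -0.0011932452821544503 0.17249712676044054 0.17877820598083996
60 -0.04169872981077809 0.17222431864335458
65 -0.026529715144086412 0.17520323688326547
69 -0.014243530097840976 0.17662706998178931
```

Triangulation agrees with the given sizes: the handle radius comes out at 179 mm against 177 mm, which puts the lid at about 59° and the case yaw at about 1.7°. Next I move above the handle.

```bash
python3 -m jog '[{"translation":[25,-39,16],"turn":[0,0,1.5]},{"translation":[25,-39,16],"turn":[0,0,1.5]},{"translation":[25,-39,16],"turn":[0,0,1.5]},{"translation":[25,-39,16],"turn":[0,0,1.5]},{"translation":[25,-39,16],"turn":[0,0,1.5]},{"translation":[25,-39,16],"turn":[0,0,1.5]},{"translation":[25,-39,16],"turn":[0,0,1.5]},{"translation":[25,-39,16],"turn":[0,0,1.5]}]' -1
python3 -m jog '[{"translation":[25,-39,0],"turn":[0,0,1.5]},{"translation":[25,-39,0],"turn":[0,0,1.5]},{"translation":[25,-39,0],"turn":[0,0,1.5]},{"translation":[25,-39,0],"turn":[0,0,1.5]},{"translation":[25,-39,0],"turn":[0,0,1.5]},{"translation":[25,-39,0],"turn":[0,0,1.5]},{"translation":[25,-39,0],"turn":[0,0,1.5]},{"translation":[25,-39,0],"turn":[0,0,1.5]}]'
python3 -m jog '[{"translation":[0,0,0],"turn":[0,0,0]},{"translation":[0,0,0],"turn":[0,0,0]}]'
python3 - <<'E'
from workcell import status
s=status.sense();print(s["tcp_pos"],s["eef_rot"],s["joints"])
E
```

```text
time: 1.1
tcp_pos: [0.4427, 0.2627, 0.3597]
eef_rot: [-180.0, -0.0, 169.3]
ft_force: [-0.4, 0.5, -0.6]
grip_width: 0.999
grip_force: 0.0
time: 2.1
tcp_pos: [0.6427, -0.0491, 0.359]
eef_rot: [180.0, -0.0, -178.7]
ft_force: [1.0, 0.8, -0.3]
grip_width: 0.999
grip_force: 0.0
time: 2.35
tcp_pos: [0.6419, -0.0473, 0.3588]
eef_rot: [180.0, -0.1, -178.8]
ft_force: [0.1, 1.2, -1.0]
grip_width: 1.002
grip_force: 0.0
[ 0.64186034 -0.04734991  0.35882135] [ 1.79977108e+02 -5.35844259e-02 -1.78794172e+02] [-8.055877   26.61557695 10.96045557 79.07399147 -5.08371417 74.84256738
 94.31005818]
```

```bash
python3 -m jog '[{"translation":[1,0,-20],"turn":[0,0,0.5]},{"translation":[0,0,-20],"turn":[0,0,0]},{"translation":[0,0,-20],"turn":[0,0,0]},{"translation":[0,0,-10],"turn":[0,0,0]},{"translation":[0,0,0],"turn":[0,0,0]}]'
python3 - <<'E'
from workcell import eyes
import cv2
from h import *
p=eyes.camera_params("wrist");cv2.imwrite("pics/w1.png",eyes.camera("wrist")[:,:,::-1])
E=np.linalg.inv(p["extrinsics"])
for P in ([.6432,-.047,.2345],[.6432,-.027,.2345],[.6432,-.067,.2345]):
    c=p["mtx"]@(E@np.r_[P,1])[:3];print(c[:2]/c[2])
E
```

```text
time: 2.98
tcp_pos: [0.6429, -0.0471, 0.2892]
eef_rot: [180.0, -0.0, -178.2]
ft_force: [0.3, 1.2, 0.2]
grip_width: 0.996
grip_force: 0.0
[254.62726951 211.67298142]
[283.57075369 212.50908064]
[225.62713463 210.83524571]
```

View pics/w1.png

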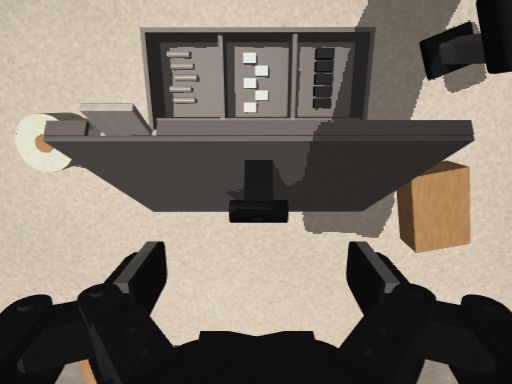

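The wrist view shows the bar at columns 229–289, row 211, within about 3 mm of the prediction and lying between the open fingers. I shift +3 mm in y, descend and grip.

```bash
python3 -m jog '[{"translation":[0,3,-16],"turn":[0,0,0]},{"translation":[0,0,-16],"turn":[0,0,0]},{"translation":[0,0,-16],"turn":[0,0,0]},{"translation":[0,0,-16],"turn":[0,0,0]},{"translation":[0,0,-14],"turn":[0,0,0]},{"translation":[0,0,0],"turn":[0,0,0]}]'
python3 -m jog '[{"translation":[0,0,0],"turn":[0,0,0]},{"translation":[0,0,0],"turn":[0,0,0]},{"translation":[0,0,0],"turn":[0,0,0]},{"translation":[0,0,0],"turn":[0,0,0]},{"translation":[0,0,0],"turn":[0,0,0]},{"translation":[0,0,0],"turn":[0,0,0]}]' 1
```

```text
time: 3.78
tcp_pos: [0.6426, -0.0448, 0.21]
eef_rot: [-180.0, -0.1, -178.3]
ft_force: [0.2, 0.2, 0.5]
grip_width: 1.0
grip_force: 0.0
time: 4.53
tcp_pos: [0.6434, -0.0456, 0.2122]
eef_rot: [-180.0, 0.1, -178.3]
ft_force: [-3.1, -2.9, 7.0]
grip_width: 0.45
grip_force: 60.0
```

```bash
python3 -c "
import numpy as np
t=np.r_[np.arange(58.4,10,-3),np.linspace(10,0,6)];p=np.radians(t+16.39)
c=np.c_[-177.2*np.cos(p),177.2*np.sin(p)]
r=np.round(c-c[0])
print(t.round(1).tolist());print(np.diff(r,axis=0).astype(int).tolist(),r[-1])"
```

```text
[58.4, 55.4, 52.4, 49.4, 46.4, 43.4, 40.4, 37.4, 34.4, 31.4, 28.4, 25.4, 22.4, 19.4, 16.4, 13.4, 10.4, 10.0, 8.0, 6.0, 4.0, 2.0, 0.0]
[[-9, -3], [-9, -3], [-8, -3], [-9, -4], [-8, -5], [-8, -5], [-7, -5], [-8, -6], [-7, -6], [-6, -6], [-7, -7], [-6, -7], [-5, -7], [-5, -8], [-5, -8], [-5, -8], [0, -1], [-3, -6], [-2, -5], [-3, -6], [-2, -6], [-2, -6]] [-124. -121.]
```

```bash
python3 -m jog '[{"translation":[-9,0,-3],"turn":[0,0,0]},{"translation":[-9,-1,-3],"turn":[0,0,0]},{"translation":[-8,0,-3],"turn":[0,0,0]},{"translation":[-9,0,-4],"turn":[0,0,0]},{"translation":[-8,0,-5],"turn":[0,0,0]},{"translation":[-8,-1,-5],"turn":[0,0,0]},{"translation":[-7,0,-5],"turn":[0,0,0]},{"translation":[-8,0,-6],"turn":[0,0,0]}]'
```

```text
time: 5.52
tcp_pos: [0.5775, -0.0476, 0.1781]
eef_rot: [-180.0, 0.1, -178.3]
ft_force: [2.1, -4.9, 5.9]
grip_width: 0.455
grip_force: 61.9
```

Forces are small, so I continue down the arc.

```bash
python3 -m jog '[{"translation":[-7,0,-6],"turn":[0,0,0]},{"translation":[-6,-1,-6],"turn":[0,0,0]},{"translation":[-7,0,-7],"turn":[0,0,0]},{"translation":[-6,0,-7],"turn":[0,0,0]},{"translation":[-5,0,-7],"turn":[0,0,0]},{"translation":[-5,-1,-8],"turn":[0,0,0]},{"translation":[-5,0,-8],"turn":[0,0,0]}]'
python3 -m jog '[{"translation":[-4,0,-6],"turn":[0,0,0]},{"translation":[-3,0,-5],"turn":[0,0,0]},{"translation":[-2,0,-5],"turn":[0,0,0]},{"translation":[-2,0,-4],"turn":[0,0,0]},{"translation":[-2,0,-4],"turn":[0,0,0]}]'
python3 - <<'E'
from workcell import eyes
import cv2
a=eyes.camera("side")[85:240,215:345,::-1]
cv2.imwrite("pics/s2.png",cv2.convertScaleAbs(cv2.resize(a,None,fx=3.8,fy=3.8,interpolation=cv2.INTER_CUBIC),alpha=1.8))
E
```

```text
time: 6.4
tcp_pos: [0.5359, -0.0491, 0.1284]
eef_rot: [-180.0, 0.0, -178.3]
ft_force: [-0.1, -3.3, 5.1]
grip_width: 0.454
grip_force: 63.8
time: 7.02
tcp_pos: [0.5238, -0.0493, 0.1043]
eef_rot: [-180.0, 0.1, -178.3]
ft_force: [5.4, -5.9, 2.6]
grip_width: 0.454
grip_force: 63.9
```

View pics/s2.png

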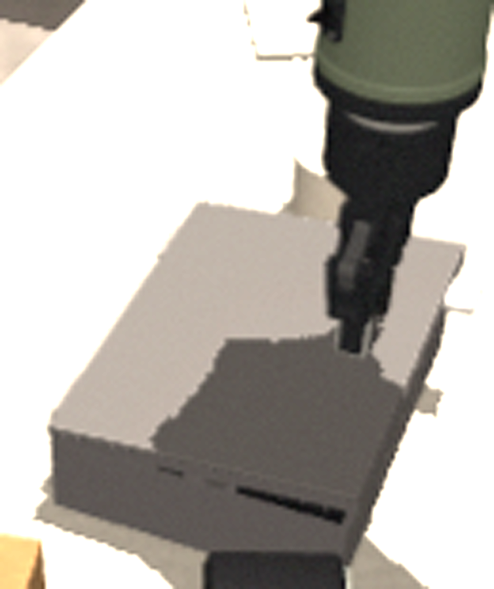

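The lids are nested and almost shut, with a small gap at the front around (290,505). I go on slowly until the force rises.

```bash
python3 -m jog '[{"translation":[-1,0,-4],"turn":[0,0,0]},{"translation":[-1,0,-4],"turn":[0,0,0]},{"translation":[0,0,0],"turn":[0,0,0]}]'
python3 -m jog '[{"translation":[-1,0,-3],"turn":[0,0,0]},{"translation":[0,0,0],"turn":[0,0,0]}]'
python3 -m jog '[{"translation":[0,0,-2],"turn":[0,0,0]},{"translation":[0,0,0],"turn":[0,0,0]}]'
```

```text
time: 7.45
tcp_pos: [0.5207, -0.0494, 0.0959]
eef_rot: [-180.0, -0.0, -178.3]
ft_force: [-0.2, -6.7, 2.0]
grip_width: 0.457
grip_force: 64.1
time: 7.7
tcp_pos: [0.5197, -0.0495, 0.093]
eef_rot: [-180.0, -0.0, -178.3]
ft_force: [-1.3, -6.4, 1.6]
grip_width: 0.455
grip_force: 64.1
time: 7.95
tcp_pos: [0.5192, -0.0495, 0.0909]
eef_rot: [-180.0, -0.1, -178.3]
ft_force: [-3.4, -7.4, 2.0]
grip_width: 0.457
grip_force: 64.3
```

```bash
for i in 1; do python3 -m jog '[{"translation":[0,0,-2],"turn":[0,0,0]},{"translation":[0,0,0],"turn":[0,0,0]}]'; done
python3 -m jog '[{"translation":[0,0,-1],"turn":[0,0,0]},{"translation":[0,0,0],"turn":[0,0,0]}]'
python3 - <<'E'
from workcell import eyes
import cv2
a=eyes.camera("side")[170:240,215:345,::-1]
cv2.imwrite("pics/s3.png",cv2.convertScaleAbs(cv2.resize(a,None,fx=5,fy=5,interpolation=cv2.INTER_CUBIC),alpha=1.8))
E
```

```text
time: 8.2
tcp_pos: [0.5187, -0.0495, 0.0888]
eef_rot: [-180.0, -0.2, -178.3]
ft_force: [-4.8, -6.4, 2.9]
grip_width: 0.455
grip_force: 64.4
time: 8.45
tcp_pos: [0.5186, -0.0495, 0.0881]
eef_rot: [-180.0, -0.2, -178.3]
ft_force: [-9.3, -6.8, 10.6]
grip_width: 0.452
grip_force: 65.2
```

View pics/s3.png

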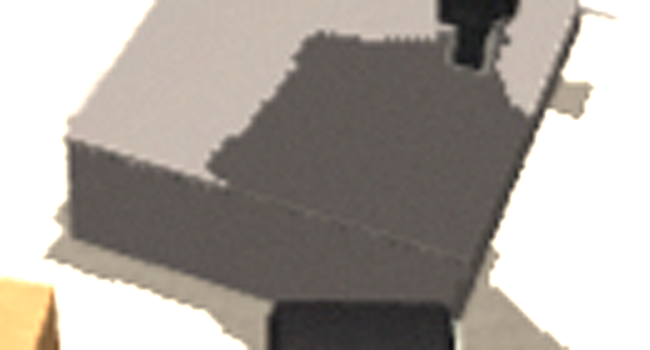

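The gap is gone and the force is rising, so the lids have made contact. I press a little more to seat them.

```bash
python3 -m jog '[{"translation":[1,1,-1],"turn":[0,0,0]},{"translation":[0,0,-1],"turn":[0,0,0]},{"translation":[0,0,0],"turn":[0,0,0]},{"translation":[0,0,0],"turn":[0,0,0]}]'
python3 -c "
import numpy as np
t=np.r_[0,1,np.arange(3,46,2.5),45.5];p=np.radians(t+16.39)
c=np.c_[-177.2*np.cos(p),177.2*np.sin(p)]
r=np.round(c-c[0])
print(t.round(1).tolist());print(np.diff(r,axis=0).astype(int).tolist(),r[-1])"
```

```text
time: 9.0
tcp_pos: [0.5188, -0.0494, 0.0871]
eef_rot: [-179.9, -0.2, -178.4]
ft_force: [-21.4, -11.3, 41.1]
grip_width: 0.457
grip_force: 68.6
[0.0, 1.0, 3.0, 5.5, 8.0, 10.5, 13.0, 15.5, 18.0, 20.5, 23.0, 25.5, 28.0, 30.5, 33.0, 35.5, 38.0, 40.5, 43.0, 45.5, 45.5]
[[1, 3], [2, 6], [3, 7], [3, 7], [3, 7], [4, 7], [4, 7], [4, 6], [4, 6], [5, 6], [5, 6], [5, 6], [6, 5], [6, 6], [6, 4], [6, 5], [6, 4], [7, 5], [7, 3], [0, 0]] [ 87. 106.]
```

Seated firmly. Now I lift the outer lid back along the arc.

```bash
python3 -m jog '[{"translation":[1,0,2],"turn":[0,0,0]},{"translation":[0,0,2],"turn":[0,0,0]},{"translation":[1,0,3],"turn":[0,0,0]},{"translation":[2,0,6],"turn":[0,0,0]},{"translation":[3,0,7],"turn":[0,0,0]},{"translation":[3,1,7],"turn":[0,0,0]},{"translation":[3,0,7],"turn":[0,0,0]},{"translation":[4,0,7],"turn":[0,0,0]}]'
python3 -m jog '[{"translation":[4,0,7],"turn":[0,0,0]},{"translation":[4,0,6],"turn":[0,0,0]},{"translation":[4,1,6],"turn":[0,0,0]},{"translation":[5,0,6],"turn":[0,0,0]},{"translation":[0,0,0],"turn":[0,0,0]}]'
python3 - <<'E'
from workcell import eyes
import cv2
a=eyes.camera("side")[85:240,215:345,::-1]
cv2.imwrite("pics/s4.png",cv2.convertScaleAbs(cv2.resize(a,None,fx=3.8,fy=3.8,interpolation=cv2.INTER_CUBIC),alpha=1.8))
E
```

```text
time: 10.0
tcp_pos: [0.5364, -0.0488, 0.1267]
eef_rot: [-179.9, -0.2, -178.4]
ft_force: [-3.0, -12.6, -2.9]
grip_width: 0.457
grip_force: 64.1
time: 10.62
tcp_pos: [0.5541, -0.0482, 0.1519]
eef_rot: [-179.9, -0.1, -178.4]
ft_force: [-1.9, -17.0, -2.6]
grip_width: 0.455
grip_force: 63.7
```

View pics/s4.png

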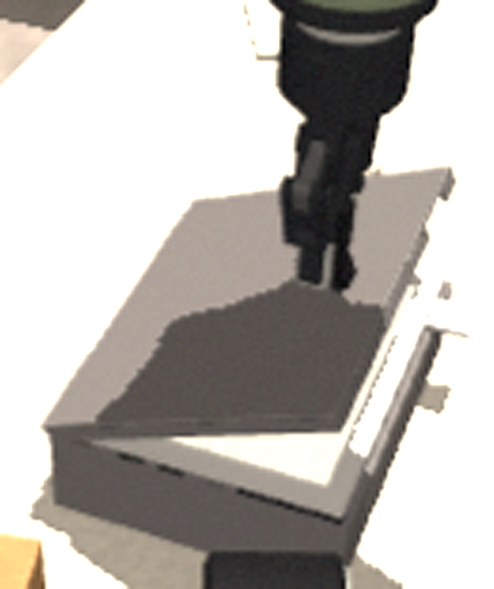

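The outer lid is at about 25–30° and the inner lid is down, but a thin dark line shows between it and the rim at (290,505). I'll check whether that is the normal 2 mm hinge gap or a raised lid.

Run:
```python
from h import *
import cv2
yaw=np.radians(1.73);x=np.array([np.cos(yaw),np.sin(yaw),0]);y=np.array([-x[1],x[0],0]);z=np.array([0,0,1.])
h=np.array([.690,-.0443,.062])
p=eyes.camera_params("side");E=np.linalg.inv(p["extrinsics"])
def px(P):
    c=p["mtx"]@(E@np.r_[P,1])[:3];return c[:2]/c[2]
raw=eyes.camera("side")[:,:,::-1].copy()
def lid(s,yy,n,deg):
    a=np.radians(deg);return h+x*(-s*np.cos(a)+n*np.sin(a))+y*yy+z*(s*np.sin(a)+n*np.cos(a))
crop=lambda q:((q-[265,165])*10).round().astype(int)
im=cv2.convertScaleAbs(cv2.resize(raw[165:225,265:345],None,fx=10,fy=10,interpolation=cv2.INTER_NEAREST),alpha=1.6)
for d,c in((0,(0,255,0)),(3,(0,0,255)),(6,(255,0,0))):
    for n in(0,7):
        pts=np.array([crop(px(lid(s,yy,n,d))) for s,yy in((0,.122),(.194,.122),(.194,-.122))]) if 0 else np.array([crop(px(lid(s,yy,n/1000,d))) for s,yy in((0,.122),(.194,.122),(.194,-.122))])
        cv2.polylines(im,[pts],False,c,1)
pts=np.array([crop(px(h+x*a+y*b-z*.002)) for a,b in((0,.13),(-.2,.13),(-.2,-.13))]);cv2.polylines(im,[pts],False,(0,255,255),1)
cv2.imwrite("pics/s5.png",im)
```

```text
(no output)
```

View pics/s5.png

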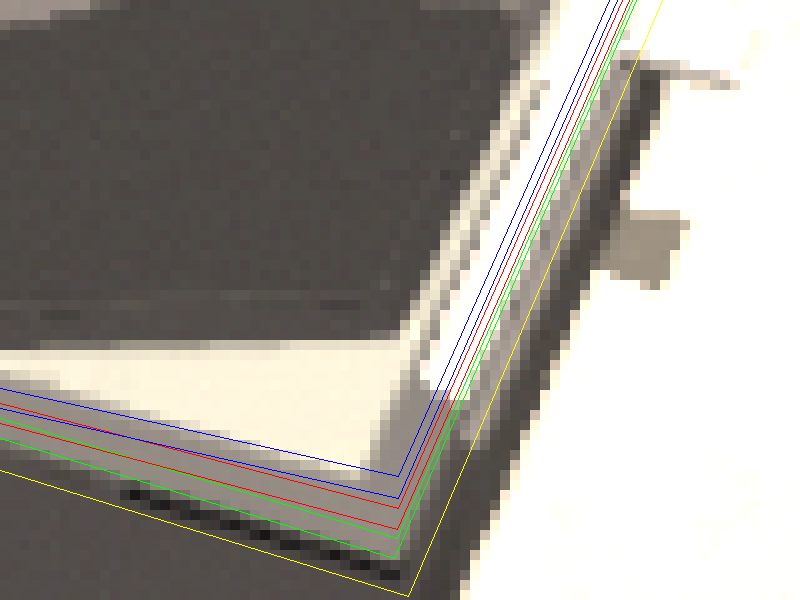

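The lower edge of the inner frame lies on the green 0° line, so the inner lid is shut; the dark strip is just the slit at the rim. I continue to 45°.

```bash
python3 -m jog '[{"translation":[5,0,6],"turn":[0,0,0]},{"translation":[5,0,6],"turn":[0,0,0]},{"translation":[6,0,6],"turn":[0,0,0]},{"translation":[6,0,5],"turn":[0,0,0]},{"translation":[6,0,5],"turn":[0,0,0]},{"translation":[6,0,5],"turn":[0,0,0]},{"translation":[6,0,4],"turn":[0,0,0]},{"translation":[6,0,4],"turn":[0,0,0]}]'
python3 -m jog '[{"translation":[4,0,2],"turn":[0,0,0]},{"translation":[0,0,0],"turn":[0,0,0]},{"translation":[0,0,0],"turn":[0,0,0]},{"translation":[0,0,0],"turn":[0,0,0]}]'
python3 - <<'E'
from workcell import eyes
import cv2
a=eyes.camera("side")[85:240,215:345,::-1]
cv2.imwrite("pics/s6.png",cv2.convertScaleAbs(cv2.resize(a,None,fx=3.8,fy=3.8,interpolation=cv2.INTER_CUBIC),alpha=1.8))
E
```

```text
time: 11.72
tcp_pos: [0.6002, -0.0468, 0.1923]
eef_rot: [-179.9, -0.2, -178.3]
ft_force: [2.2, -6.9, -10.7]
grip_width: 0.457
grip_force: 61.4
time: 12.22
tcp_pos: [0.6039, -0.0467, 0.1943]
eef_rot: [-179.9, -0.2, -178.3]
ft_force: [-1.6, -6.4, -4.2]
grip_width: 0.457
grip_force: 62.1
```

View pics/s6.png

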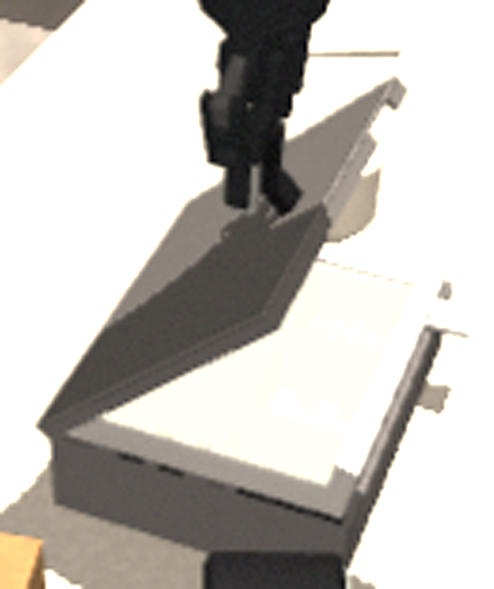

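The outer lid is held at about 45° (the bar has moved 85 mm back and 106 mm up from shut), and the clear inner lid is still flat on the case. Handing in.

```bash
python3 -c "
from workcell import order
print(order.close_job())"
```

```text
the job is handed in; nothing more can be done
None
```

I lowered both lids gently until the case was fully shut, then lifted the outer lid alone to about 45° and handed the job in still holding its handle, with the inner lid shut and the bystanders untouched, after about 12 s of the 42 s allowed.

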